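Level the service cradle and hold the amplifier cover at its balance point

TASK

On the repair bench an amplifier sits on a blue tilting service cradle that is not level. First turn the black tilt knob beside it until the platform is level, with the cover still shut; then take the cover by its red pull, swing it gently up until it stands straight upright over its hinge at its balance point, and finish while still holding it there, so that it falls neither forward nor back. Leave the platform level and do not disturb the loose things on the bench.

Things in the scene. Friction and masses are not known exactly. Their poses are not given: they have to be found in the camera images.
- cradle: Fixed blue steel base of the cradle, 200 (x) x 250 (y) x 12 mm, origin at the centre of its underside, on the bench. Its +x points away from the robot (to within 17 degrees), z up. A 50 mm wide arm of it runs out in +y to the tilt knob. Platform, amplifier and knob stand on it.
- knob_grip (a point): Centre of the black round tilt knob, 40 mm diameter, 78 mm above the bench (the knob spans 60 to 92 mm), upright axis, on a 36 mm wide pillar up to 42 mm; in the cradle's frame at x -30, y +200 mm. Free all round: 75 mm from the platform's edge, 105 mm from the amplifier. It can be pinched from above at any yaw.
- tilt_knob (a joint): Angle of the tilt knob, rad, growing clockwise seen from above. Clockwise raises the platform's robot-side edge: 1 rad of knob tilts the platform by 0.035 rad; 0 is level. Starts between -2.7 and -1.3. It stays where it is left (friction 0.12 N m).
- platform (a joint): Tilt of the aluminium platform that carries the amplifier, rad: 0 is level, positive means its edge near the robot is low. It tilts about the cradle's y axis, 45 mm above the bench. Starts 0.04 to 0.10.
- platform_center (a point): Middle of the platform's top (200 x 250 x 8 mm), 53 mm above the bench, under the amplifier; z is the platform's normal. A spirit vial lies on its -y margin (110 mm out): the white bubble is between the two black marks when level and lies off-centre towards the high side, 0.25 mm per mrad.
- cover (a joint): Angle of the cover, rad: 0 is shut (flat on the amplifier, reaching from its hinge towards the robot), grows as it swings up and away from the robot; 1.571 is upright on a level platform, its balance point; below that it falls shut, above it it falls open to the far side (stop at 2.9). Almost free hinge, no stay. Do not swing it faster than 3 rad/s.
- cover_hinge (a point): Middle of the hinge axis (along the cradle's y) of the grey cover, at the amplifier's far top edge: 117 mm above the bench when level, 66 mm beyond the cradle's centre. Cover 134 (from the hinge) x 190 x 4 mm, about 0.35 kg with pull. This point's x axis runs in the cover's plane from hinge to pull, its y axis along the hinge.
- cover_pull (a point): Centre of the red pull, 170 mm from the hinge in the cover's plane: a bar along the hinge direction, 44 mm long between flat ends (22 mm discs), 16 mm thick, on a 14 mm wide, 36 mm long neck. Shut, it overhangs the amplifier's front, free below; pinched from above by its flat ends it pivots between the fingers as the cover swings. Axes as cover_hinge: x points up when upright.
- spirit_bottle: Loose green bottle with red cap, 72 mm wide, 210 mm tall, origin under its centre; leave alone.
- spray_can: Loose yellow can with a silver top, 52 mm wide, 150 mm tall, origin under its centre, beyond the cradle on its +y side; leave alone.
- paper_cup: Loose white cup, 72 mm wide, 90 mm tall, origin under its centre, beyond the cradle on its -y side; leave alone.
- screwdriver: Loose red-handled screwdriver, 170 mm long, lying on the bench at the cradle's -y side; leave alone.
- tape_roll: Loose black roll of tape lying flat, 90 mm wide, 24 mm high, origin under its centre; leave alone.
- pliers: Loose orange-handled pliers lying flat, 130 mm long, 16 mm high, origin under the joint end of the handles; leave alone.

How it is judged:
By the outcome, as a careful person would: the job done as asked, in the order asked, and still so for the second after the job is handed in, while the arm keeps its last pose, push and grip.
It also fails if it takes over 64 s, if anything falls off the work surface, if the arm or the gripper's body presses on something with over 40 N, if the wrist force passes 120 N, or if a joint passes its speed limit or range.

ROBOT

A 6-joint arm with a two-finger parallel gripper is mounted at the origin on the work surface. World frame = base frame: x ahead of the robot, y to its left, z up, the work surface at z = 0. Lengths are in m, angles in degrees, forces in N, time in s.
With the tool pointing down it reaches from about 0.375 to 0.9 m from the base axis. Payload 3.1 kg.
Tool frame: the origin (TCP) lies midway between the tips of the shut fingers; the grasp point (between the pads) lies 19 mm behind it; z points along the fingers, y is the line along which they close (so a half turn about z gives the same grasp; the last joint's range is limited). The gripper opens to 87 mm and grips with 3 to 60 N. Pads are 19 mm wide; open, the fingers measure 117 mm over their backs; the gripper's body (75 mm by 190 mm) begins 51 mm behind the grasp point.
Start: joints at [66.377, 30.224, 82.088, -0, 67.689, -10.227], TCP at [0.145, 0.608, 0.223] pointing down, gripper open.
Joint ranges: [-176.69, 176.69], [-43.24, 126.21], [12.49, 139.97], [-82, 262], [0, 151.66], [-163.58, 163.58]. Speed limits (degrees/s): [159.86, 159.86, 180, 180, 180, 180].

INTERFACE

Orientations are given as a 3x3 rotation matrix whose columns are the frame's x, y, z axes.
In Python, from rig import read_state, capture, camera_info, hand_in gives the robot as it stands.
- The arm moves only by the tool drive_tool, never from a script. Its argument "motion" is a list of rows, each a list of 2 entries, a list of its own where there are three numbers: the shift along the tool's x, y, z in mm, then the turn, a rotation vector about the tool's x, y, z in rad. A call has 1 to 5 rows; each row shifts and turns the commanded pose from where the row before left it, along the tool's axes as they then stand; what a row does not reach is not made up. A row lasts 1/10 s, in which the tool goes at most 50 mm and 8.59 degrees, less where a joint would pass 70% of its speed; a pose out of reach is approached as far as the arm can. A call is refused whole if a number of a shift passes 50 or a number of a turn 0.15, either way. A call with a gripper value outside its range is refused whole. "gripper" is the opening, from 0 (shut) to 1 (fully open), set as the call begins (left out, the last holds). The fingers move at their own pace and stop on an object; the grip force is fixed at half the most. Time passes only in rows, so rows that do not move let the fingers close. It gives the time, the measured TCP pose, the force, the opening and the grip force at its end, in the units of the state.
- read_state(): the state, without advancing time (a new reading comes with each control period).
- capture(name): name is "scene" or "top" or "wrist"; returns the picture (400x640x3 uint8, red, green, blue); there is no depth.
- camera_info(name): a dict with "fovy" (degrees; the focal length in pixels is half the picture's height over the tangent of half this angle, whatever the lens; pixels are square), "cx", "cy" (the principal point, pixels), "xyz" and "orientation" of the camera in the world; the wrist camera has in their place "T_tool_cam" (4x4, takes a point from camera to tool coordinates, whose origin is the TCP and whose axes are the flange's). Camera axes: x right, y down, z forward; pixel columns grow to the right and rows downward; lengths in m; the calibration is good to about 2 mm. A picture is of the moment at which its call begins: read the wrist's pose just before it. camera_info takes no time and is no camera call.
- hand_in(): hands the job in; it is judged then, once.
The state is a dict: "time_s": time; "joint_positions": joint angles; "qvel": joint speeds; "tau": joint torques, N m; "position": TCP position; "tcp_rot": TCP orientation; "force": force on the tool from outside, world axes, zero at the start; "moment": the same for the moment, N m; "opening": opening from 0.0 (shut) to 1.0 (fully open); "grasp_force": force on a finger pad.
Only numpy, scipy, OpenCV 4.12 (cv2) and the standard library are available. Lean on these libraries where they do the work, as an engineer would, in place of code of your own. Each camera call takes 0.05 s, during which the arm holds its last target. There are 200 camera calls.

## Working session

There is one attempt and no reset: what is moved stays moved. The work goes in short steps, Python scripts to look and compute and a tool call to move; the robot and the scene stay as the last step left them, time stands still between calls to the robot, and variables do not carry over. Pictures are saved under pics/ and viewed, at most 10 in all, crops included, and the job is handed in when it is done.

Besides the shell and the picture viewer there is one more tool, called as name(argument=value, ...) on one line, values as JSON. drive_tool: Moves the arm, as the interface text tells. Its arguments: {"type":"object","properties":{"motion":{"type":"array","items":{"type":"array"}},"gripper":{"type":"number"}},"required":["motion"]}

```bash
mkdir -p pics; python3 - <<'E'
from rig import *
import cv2,numpy as np
s=read_state(); print({k:np.round(v,3).tolist() for k,v in s.items()})
for n in("top","scene"):
    i=camera_info(n); print(n,i)
    cv2.imwrite(f"pics/{n}0.png",capture(n)[:,:,::-1])
print(camera_info("wrist"))
E
```

```text
{'time_s': 0.0, 'joint_positions': [66.377, 30.277, 82.156, -0.001, 67.687, -10.229], 'qvel': [-0.027, -0.005, -0.061, -0.103, -0.046, -0.014], 'tau': [0.001, -44.005, -17.659, 0.063, 0.058, -0.0], 'position': [0.144, 0.607, 0.222], 'tcp_rot': [[-0.973, 0.232, -0.001], [0.232, 0.973, -0.002], [0.0, -0.002, -1.0]], 'force': [0.129, -0.268, 0.289], 'moment': [0.016, 0.044, 0.064], 'grasp_force': 0.0, 'opening': 1.002}
top {'fovy': 48.17971730073837, 'cx': 313.7887348687422, 'cy': 197.3714106252894, 'xyz': array([ 0.34862464, -0.0091153 ,  1.44464537]), 'orientation': array([[ 0.02650852, -0.99192842,  0.12399723],
       [-0.99926687, -0.02972132, -0.02413229],
       [ 0.02762286, -0.12326661, -0.99198907]])}
scene {'fovy': 57.34963387503174, 'cx': 322.7333889346866, 'cy': 197.09519629718795, 'xyz': array([ 0.88380195, -0.44499478,  0.9807503 ]), 'orientation': array([[ 0.79058878,  0.5174648 , -0.32741345],
       [ 0.61231153, -0.67383922,  0.41353997],
       [-0.00663165, -0.52741909, -0.84957938]])}
{'fovy': 60.86575111357394, 'cx': 323.05084526559995, 'cy': 200.47403524447301, 'T_tool_cam': array([[-1.23303404e-03, -9.68040110e-01, -2.50792395e-01,
         6.86442976e-02],
       [ 9.99998787e-01, -9.55018309e-04, -1.23024669e-03,
         4.25785913e-04],
       [ 9.51416808e-04, -2.50793608e-01,  9.68040113e-01,
        -1.61809113e-01],
       [ 0.00000000e+00,  0.00000000e+00,  0.00000000e+00,
         1.00000000e+00]])}
```

View pics/top0.png

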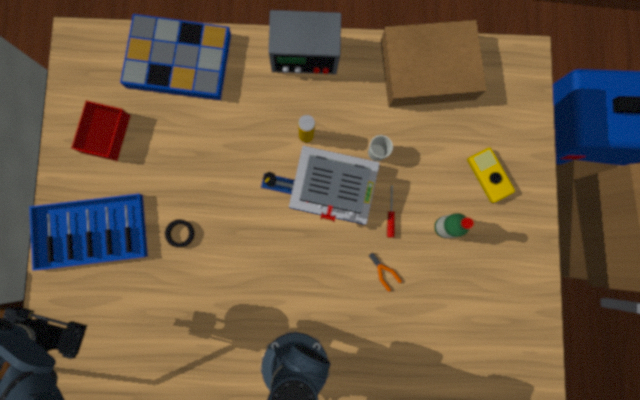

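View pics/scene0.png

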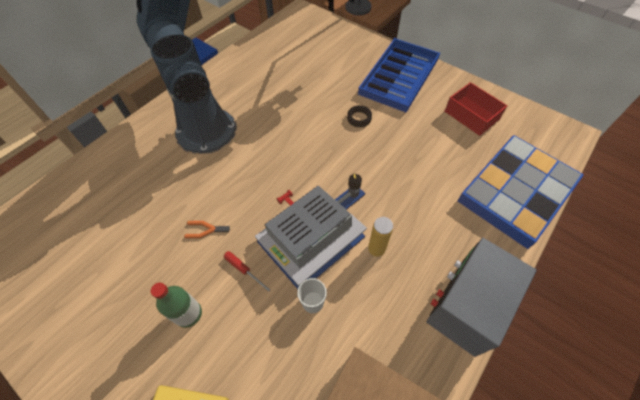

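```bash
cat > h.py <<'E'
from rig import *
import cv2,numpy as np
def ray(n,u,v,T=None):
    i=camera_info(n); f=200/np.tan(np.radians(i["fovy"]/2))
    d=np.array([(u-i["cx"])/f,(v-i["cy"])/f,1])
    if n=="wrist":
        R,p=T; M=i["T_tool_cam"]; return p+R@M[:3,3],R@M[:3,:3]@d
    return i["xyz"],i["orientation"]@d
def atz(r,z): return r[0]+r[1]*(z-r[0][2])/r[1][2]
def proj(n,P,T=None):
    i=camera_info(n); f=200/np.tan(np.radians(i["fovy"]/2))
    if n=="wrist":
        R,p=T; M=i["T_tool_cam"]; C=p+R@M[:3,3]; Q=R@M[:3,:3]
    else: C,Q=i["xyz"],i["orientation"]
    c=Q.T@(np.asarray(P)-C); return np.array([i["cx"]+f*c[0]/c[2],i["cy"]+f*c[1]/c[2]])
E
python3 - <<'E'
from h import *
print("knob top",atz(ray("top",270,178),.092),"scene",atz(ray("scene",355,181),.085))
print("pull",atz(ray("top",328,213),.107),atz(ray("scene",286,198),.107))
a=cv2.imread("pics/top0.png")[130:240,240:400]; b=cv2.imread("pics/scene0.png")[150:310,230:400]
a=cv2.resize(a,(800,550),interpolation=2); cv2.imwrite("pics/c1.png",a)
E
```

```text
knob top [0.57333532 0.09339017 0.092     ] scene [0.58004001 0.09359779 0.085     ]
pull [ 0.46981274 -0.08560096  0.107     ] [ 0.4670297 -0.0849313  0.107    ]
```

View pics/c1.png

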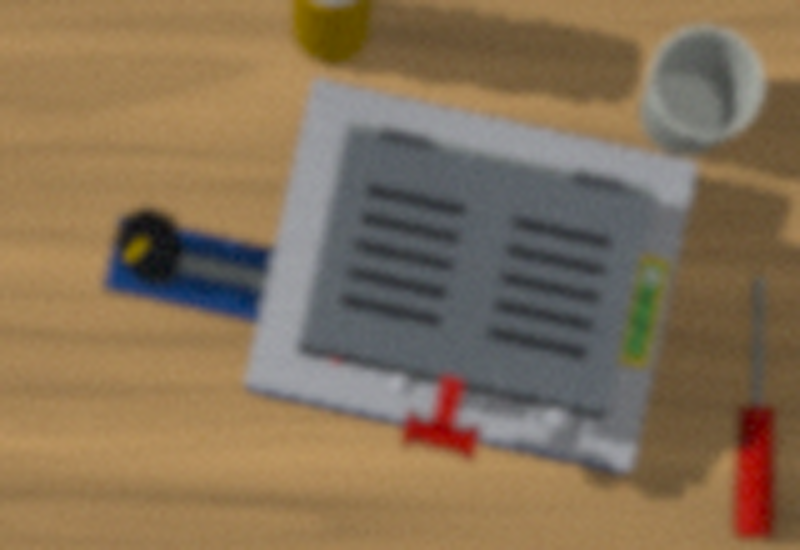

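```bash
cat >> h.py <<'E'
def rel(p,s=None):
    s=s or read_state(); return np.round(1000*np.array(s["tcp_rot"]).T@(np.array(p)-s["position"]),1)
E
python3 - <<'E'
from h import *
k=atz(ray("top",269.6,179.2),.092); p=atz(ray("top",328.2,217.2),.108)
v=(p-k)[:2]; a=np.degrees(np.arctan2(v[1],v[0])-np.arctan2(-.2,-.074))
print(k,p,np.linalg.norm(v),np.hypot(.2,.074),a)
print("can base",atz(ray("scene",378,250),.0),atz(ray("top",307,121),.15),"cup",atz(ray("top",380,146),.09))
print(rel([.571,.094,.20]))
E
```

```text
[0.56958542 0.09446563 0.092     ] [ 0.45710711 -0.08642951  0.108     ] 0.21301272818662662 0.2132510257888576 -11.568351413681617
can base [ 0.74299937 -0.01265599  0.        ] [ 0.73907055 -0.01430328  0.15      ] cup [ 0.68506171 -0.24370696  0.09      ]
[-533.8 -400.5   22.2]
```

drive_tool(motion=[[[-38, -28.6, 0], [0, 0, 0]], [[-38, -28.6, 0], [0, 0, 0]], [[-38, -28.6, 0], [0, 0, 0]], [[-38, -28.6, 0], [0, 0, 0]], [[-38, -28.6, 0], [0, 0, 0]]])

```text
time_s: 0.6
position: [0.2971, 0.4232, 0.2223]
tcp_rot: [[-0.973, 0.231, -0.0], [0.231, 0.973, -0.0], [0.0, -0.0, -1.0]]
force: [1.3, 0.7, 0.2]
opening: 1.003
grasp_force: 0.0
```

drive_tool(motion=[[[-38, -28.6, 0], [0, 0, 0]], [[-38, -28.6, 0], [0, 0, 0]], [[-38, -28.6, 0], [0, 0, 0]], [[-38, -28.6, 0], [0, 0, 0]], [[-38, -28.6, 0], [0, 0, 0]]])

```text
time_s: 1.1
position: [0.4489, 0.24, 0.2223]
tcp_rot: [[-0.973, 0.232, -0.001], [0.232, 0.973, -0.0], [0.001, -0.0, -1.0]]
force: [1.0, 0.5, 0.8]
opening: 1.007
grasp_force: 0.0
```

drive_tool(motion=[[[-38, -28.6, 0], [0, 0, 0]], [[-38, -28.6, 0], [0, 0, 0]], [[-38, -28.6, 0], [0, 0, 0]], [[-38, -28.6, 0], [0, 0, 0]], [[0, 0, 0], [0, 0, 0]]])

```text
time_s: 1.6
position: [0.5742, 0.0902, 0.2223]
tcp_rot: [[-0.971, 0.237, 0.004], [0.237, 0.971, -0.002], [-0.005, -0.001, -1.0]]
force: [0.6, 0.1, 1.3]
opening: 1.001
grasp_force: 0.0
```

```bash
python3 - <<'E'
from h import *
s=read_state(); print(s["position"],s["tcp_rot"],s["time_s"],s["joint_positions"],s["force"])
I=capture("wrist")[:,:,::-1]
cv2.imwrite("pics/w1.png",I)
T=(np.array(s["tcp_rot"]),s["position"]);print(proj("wrist",[.5696,.0945,.092],T))
E
```

```text
[0.57416788 0.09017627 0.22233747] [[-9.71413552e-01  2.37352921e-01  4.39336928e-03]
 [ 2.37345992e-01  9.71423029e-01 -2.04413931e-03]
 [-4.75300253e-03 -9.42956039e-04 -9.99988260e-01]] 1.6 [ -2.02650026  26.75393596  88.71621607  -0.12004472  64.27419017
 -78.24439637] [0.60118377 0.1458786  1.2817726 ]
[326.66761606 185.98622238]
```

View pics/w1.png

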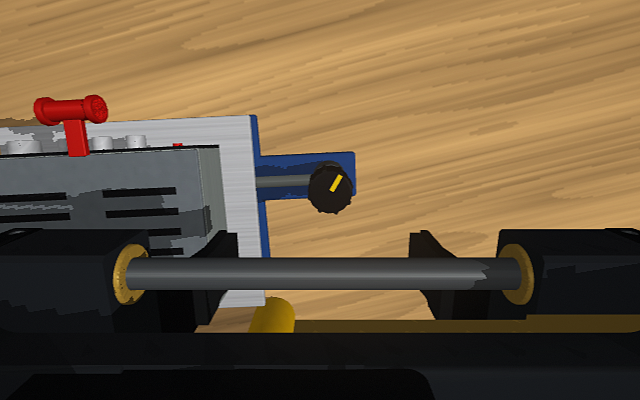

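```bash
python3 - <<'E'
from h import *
s=read_state(); T=(np.array(s["tcp_rot"]),s["position"])
k=atz(ray("wrist",330,186,T),.092); print(k, rel([(k[0]+.5696)/2,(k[1]+.0945)/2,.061]))
E
```

```text
[0.56684876 0.09998914 0.092     ] [  4.2   3.8 161. ]
```

drive_tool(motion=[[[4.5, 4.5, 36], [0, 0, 0]], [[0, 0, 45], [0, 0, 0]], [[0, 0, 45], [0, 0, 0]], [[0, 0, 35], [0, 0, 0]], [[0, 0, 0], [0, 0, 0]]])

```text
time_s: 2.15
position: [0.5607, 0.1017, 0.0569]
tcp_rot: [[-0.973, 0.231, -0.013], [0.231, 0.973, 0.0], [0.012, -0.002, -1.0]]
force: [-0.6, 0.2, 0.1]
opening: 0.999
grasp_force: 0.0
```

drive_tool(gripper=0.0, motion=[[[0, 0, 0], [0, 0, 0]], [[0, 0, 0], [0, 0, 0]], [[0, 0, 0], [0, 0, 0]], [[0, 0, 0], [0, 0, 0]], [[0, 0, 0], [0, 0, 0]]])

```text
time_s: 2.65
position: [0.5669, 0.1006, 0.0628]
tcp_rot: [[-0.973, 0.232, 0.002], [0.232, 0.973, -0.0], [-0.002, 0.0, -1.0]]
force: [0.1, -0.1, -0.1]
opening: 0.633
grasp_force: 0.0
```

drive_tool(motion=[[[0, 0, 0], [0, 0, 0]], [[0, 0, 0], [0, 0, 0]], [[0, 0, 0], [0, 0, 0]], [[0, 0, 0], [0, 0, 0]], [[0, 0, 0], [0, 0, 0]]])

```text
time_s: 3.15
position: [0.5658, 0.0983, 0.062]
tcp_rot: [[-0.973, 0.23, -0.001], [0.23, 0.973, -0.004], [0.0, -0.004, -1.0]]
force: [-1.3, -7.8, 3.7]
opening: 0.445
grasp_force: 29.9
```

drive_tool(motion=[[[0, -2.2, 0], [0, 0, 0]], [[0, 0, 0], [0, 0, 0.1]], [[0, 0, 0], [0, 0, 0.14]], [[0, 0, 0], [0, 0, 0.14]], [[0, 0, 0], [0, 0, 0.14]]])

```text
time_s: 3.65
position: [0.5684, 0.1028, 0.062]
tcp_rot: [[-0.724, 0.69, 0.007], [0.69, 0.724, 0.007], [-0.0, 0.01, -1.0]]
force: [5.5, 17.4, -2.4]
opening: 0.45
grasp_force: 30.3
```

drive_tool(motion=[[[0, 0, 0], [0, 0, 0.14]], [[0, 0, 0], [0, 0, 0.14]], [[0, 0, 0], [0, 0, 0.14]], [[0, 0, 0], [0, 0, 0.14]], [[0, 0, 0], [0, 0, 0.14]]])

```text
time_s: 4.15
position: [0.575, 0.1059, 0.0621]
tcp_rot: [[-0.107, 0.994, 0.021], [0.994, 0.107, 0.011], [0.009, 0.022, -1.0]]
force: [18.0, 26.2, -13.7]
opening: 0.448
grasp_force: 30.9
```

```bash
python3 - <<'E'
from h import *
s=read_state(); print(s["position"],s["tcp_rot"],s["time_s"],s["joint_positions"],s["force"],s["moment"])
a=capture("top")[130:240,240:400,::-1]
o=cv2.imread("pics/top0.png")[130:240,240:400]
c=[cv2.resize(x[35:100,90:150],(400,433),interpolation=2) for x in(o,a)]
cv2.imwrite("pics/c2.png",np.hstack(c))
E
```

```text
[0.57499194 0.10592007 0.06213323] [[-0.10710831  0.99403002  0.02078773]
 [ 0.99420567  0.10688894  0.0113948 ]
 [ 0.00910479  0.02188776 -0.99971897]] 4.15 [-0.86376389 39.59040329 96.04670813  0.98015747 43.18583576 -7.71474641] [ 17.95363716  26.17117943 -13.73473436] [ 4.38705006 -2.22240087  0.43322996]
```

View pics/c2.png

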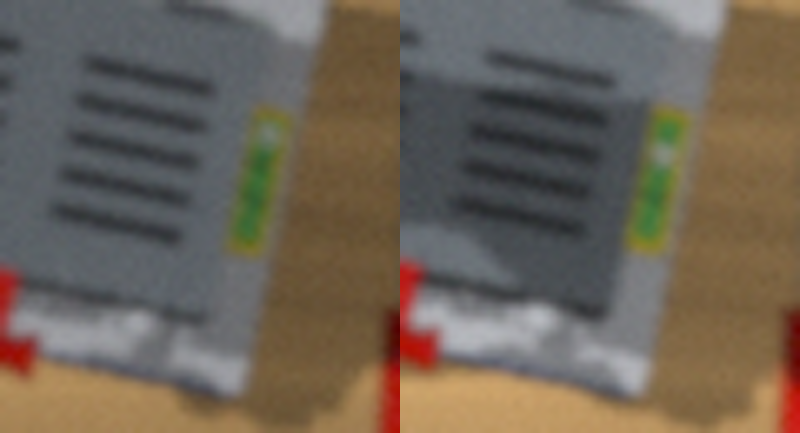

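drive_tool(gripper=0.75, motion=[[[0, 0, 0], [0, 0, 0]], [[0, 0, 0], [0, 0, 0]], [[0, 0, 0], [0, 0, 0]], [[0, 0, 0], [0, 0, 0]], [[0, 0, 0], [0, 0, 0]]])

```text
time_s: 4.7
position: [0.5646, 0.0984, 0.0612]
tcp_rot: [[-0.116, 0.993, -0.002], [0.993, 0.116, -0.0], [0.0, -0.002, -1.0]]
force: [-0.4, -0.5, 0.1]
opening: 0.732
grasp_force: 0.0
```

```bash
python3 - <<'E'
from h import *
s=read_state(); print(s["position"],s["tcp_rot"],s["joint_positions"],s["force"]); print(rel([.576,.096,.062]))
E
```

```text
[0.56462504 0.09835046 0.06122136] [[-1.16498463e-01  9.93188689e-01 -2.08232781e-03]
 [ 9.93190849e-01  1.16498653e-01 -3.02573757e-05]
 [ 2.12537101e-04 -2.07167386e-03 -9.99997831e-01]] [-1.28385143e+00  3.94643356e+01  9.66684350e+01 -6.34475690e-03
  4.39864695e+01 -7.96935617e+00] [-0.44270913 -0.47607299  0.07551054]
[-3.7 11.  -0.8]
```

drive_tool(gripper=0.0, motion=[[[-4, 11, 0], [0, 0, 0]], [[0, 0, 0], [0, 0, 0]], [[0, 0, 0], [0, 0, 0]], [[0, 0, 0], [0, 0, 0]], [[0, 0, 0], [0, 0, 0]]])

```text
time_s: 5.2
position: [0.5763, 0.0956, 0.0614]
tcp_rot: [[-0.117, 0.993, -0.001], [0.993, 0.117, -0.0], [-0.0, -0.001, -1.0]]
force: [-0.4, -1.3, 0.7]
opening: 0.45
grasp_force: 30.0
```

drive_tool(motion=[[[0, 0, 0], [0, 0, 0]], [[0, 0, 0], [0, 0, 0]], [[0, 0, 0], [0, 0, 0]]])

```text
time_s: 5.5
position: [0.5763, 0.0957, 0.0614]
tcp_rot: [[-0.117, 0.993, -0.001], [0.993, 0.117, -0.0], [-0.0, -0.002, -1.0]]
force: [-1.0, -1.4, -0.2]
opening: 0.452
grasp_force: 30.0
```

drive_tool(motion=[[[0, 0, 0], [0, 0, 0.1]], [[0, 0, 0], [0, 0, 0.1]], [[0, 0, 0], [0, 0, 0.1]], [[0, 0, 0], [0, 0, 0.1]], [[0, 0, 0], [0, 0, 0.1]]])

```text
time_s: 6.0
position: [0.5763, 0.0956, 0.0614]
tcp_rot: [[0.377, 0.926, -0.002], [0.926, -0.377, -0.001], [-0.001, -0.001, -1.0]]
force: [-1.6, -2.4, 0.0]
opening: 0.45
grasp_force: 30.0
```

drive_tool(motion=[[[0, 0, 0], [0, 0, 0.1]], [[0, 0, 0], [0, 0, 0.1]], [[0, 0, 0], [0, 0, 0.1]], [[0, 0, 0], [0, 0, 0.1]], [[0, 0, 0], [0, 0, 0.1]]])

```text
time_s: 6.5
position: [0.5762, 0.0956, 0.0614]
tcp_rot: [[0.775, 0.632, -0.002], [0.632, -0.775, -0.0], [-0.002, -0.001, -1.0]]
force: [-1.8, -1.6, 0.5]
opening: 0.453
grasp_force: 30.0
```

drive_tool(motion=[[[0, 0, 0], [0, 0, 0.1]], [[0, 0, 0], [0, 0, 0.05]], [[0, 0, 0], [0, 0, 0]]])

```text
time_s: 6.8
position: [0.5762, 0.0957, 0.0614]
tcp_rot: [[0.859, 0.512, -0.002], [0.512, -0.859, -0.0], [-0.002, -0.001, -1.0]]
force: [-1.9, -2.1, 1.6]
opening: 0.449
grasp_force: 30.0
```

drive_tool(gripper=0.9, motion=[[[0, 0, 0], [0, 0, 0]], [[0, 0, 0], [0, 0, 0]], [[0, 0, 0], [0, 0, 0]]])

```text
time_s: 7.1
position: [0.578, 0.0961, 0.0618]
tcp_rot: [[0.859, 0.513, 0.002], [0.513, -0.859, 0.0], [0.002, 0.001, -1.0]]
force: [-0.5, 0.9, -0.5]
opening: 0.645
grasp_force: 0.0
```

drive_tool(motion=[[[0, 0, -40], [0, 0, 0]], [[0, 0, -40], [0, 0, 0]], [[0, 0, -40], [0, 0, 0]], [[0, 0, -40], [0, 0, 0.14]], [[0, 0, -40], [0, 0, 0.14]]])

```text
time_s: 7.6
position: [0.5771, 0.0961, 0.2634]
tcp_rot: [[0.968, 0.25, 0.001], [0.25, -0.968, 0.0], [0.001, -0.0, -1.0]]
force: [1.1, -0.0, 0.4]
opening: 0.897
grasp_force: 0.0
```

drive_tool(motion=[[[0, 0, 0], [0, 0, 0.14]], [[0, 0, 0], [0, 0, 0.14]], [[0, 0, 0], [0, 0, 0.14]], [[0, 0, 0], [0, 0, 0.04]], [[0, 0, 0], [0, 0, 0]]])

```text
time_s: 8.1
position: [0.5773, 0.096, 0.2617]
tcp_rot: [[0.98, -0.2, 0.001], [-0.2, -0.98, 0.0], [0.001, -0.0, -1.0]]
force: [-0.5, -0.5, -0.1]
opening: 0.899
grasp_force: 0.0
```

```bash
python3 - <<'E'
from h import *
s=read_state(); print(s["tcp_rot"],s["joint_positions"]); print(rel([.514,-.208,.24]))
E
```

```text
[[ 9.79734938e-01 -2.00296582e-01  8.54860290e-04]
 [-2.00296902e-01 -9.79735198e-01  3.05670783e-04]
 [ 7.76311902e-04 -4.70702213e-04 -9.99999588e-01]] [-1.50004443e+00  2.46630743e+01  8.53658984e+01  2.00055798e-02
  6.99225238e+01  1.00047410e+02]
[ -1.1 310.5  21.6]
```

drive_tool(motion=[[[0, 45, 0], [0, 0, 0]], [[0, 45, 0], [0, 0, 0]], [[0, 45, 0], [0, 0, 0]], [[0, 45, 0], [0, 0, 0]], [[0, 45, 5], [0, 0, 0]]])

```text
time_s: 8.6
position: [0.5321, -0.1263, 0.2573]
tcp_rot: [[0.98, -0.199, 0.002], [-0.199, -0.98, -0.001], [0.003, 0.0, -1.0]]
force: [0.6, 0.1, -0.0]
opening: 0.9
grasp_force: 0.0
```

drive_tool(motion=[[[0, 45, 15], [0, 0, 0]], [[0, 40, 0], [0, 0, 0]], [[0, 0, 0], [0, 0, 0]], [[0, 0, 0], [0, 0, 0]], [[0, 0, 0], [0, 0, 0]]])

```text
time_s: 9.1
position: [0.515, -0.2068, 0.2416]
tcp_rot: [[0.98, -0.2, 0.0], [-0.2, -0.98, 0.001], [0.0, -0.001, -1.0]]
force: [0.5, 0.9, 0.2]
opening: 0.899
grasp_force: 0.0
```

```bash
python3 - <<'E'
from h import *
s=read_state(); print(s["position"],s["force"],s["time_s"])
T=(np.array(s["tcp_rot"]),s["position"])
I=capture("wrist")[:,:,::-1]; cv2.imwrite("pics/w2.png",I)
for P in([.5431,-.2140,.06],[.4633,-.0853,.117],[.6299,-.1195,.117]): print(proj("wrist",P,T))
E
```

```text
[ 0.51495979 -0.20680992  0.24161869] [0.5088764  0.91493906 0.15034473] 9.1
[324.75158597 152.21324077]
[205.25480632 272.77420698]
[186.73384715  76.91117283]
```

View pics/w2.png

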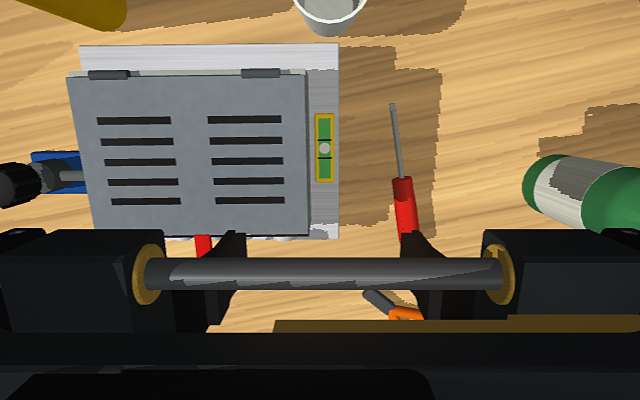

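```bash
python3 - <<'E'
import cv2,numpy as np
I=cv2.imread("pics/w2.png").astype(int)
for u in (320,329): print(u,[(v,*I[v,u]) for v in range(134,163)])
B=I[140:158,316:334]; m=(B[:,:,0]>120)&(B[:,:,2]>120); print("bubble",np.argwhere(m).mean(0)+[140,316],m.sum())
print([(v,*I[v,319]) for v in list(range(108,120))+list(range(178,188))])
E
```

```text
320 [(134, np.int64(65), np.int64(127), np.int64(63)), (135, np.int64(65), np.int64(128), np.int64(62)), (136, np.int64(65), np.int64(127), np.int64(62)), (137, np.int64(66), np.int64(130), np.int64(63)), (138, np.int64(69), np.int64(138), np.int64(67)), (139, np.int64(43), np.int64(60), np.int64(37)), (140, np.int64(22), np.int64(12), np.int64(22)), (141, np.int64(70), np.int64(144), np.int64(68)), (142, np.int64(63), np.int64(130), np.int64(60)), (143, np.int64(60), np.int64(120), np.int64(57)), (144, np.int64(110), np.int64(132), np.int64(113)), (145, np.int64(155), np.int64(166), np.int64(161)), (146, np.int64(166), np.int64(170), np.int64(171)), (147, np.int64(164), np.int64(169), np.int64(169)), (148, np.int64(162), np.int64(167), np.int64(165)), (149, np.int64(164), np.int64(167), np.int64(167)), (150, np.int64(168), np.int64(169), np.int64(170)), (151, np.int64(139), np.int64(156), np.int64(139)), (152, np.int64(82), np.int64(133), np.int64(79)), (153, np.int64(58), np.int64(121), np.int64(52)), (154, np.int64(63), np.int64(124), np.int64(58)), (155, np.int64(66), np.int64(12
[... 2297 characters left out ...]
6), np.int64(147), np.int64(179)), (117, np.int64(24), np.int64(148), np.int64(185)), (118, np.int64(47), np.int64(138), np.int64(115)), (119, np.int64(74), np.int64(127), np.int64(49)), (178, np.int64(51), np.int64(131), np.int64(94)), (179, np.int64(20), np.int64(147), np.int64(185)), (180, np.int64(21), np.int64(145), np.int64(178)), (181, np.int64(16), np.int64(144), np.int64(175)), (182, np.int64(41), np.int64(132), np.int64(156)), (183, np.int64(162), np.int64(142), np.int64(140)), (184, np.int64(141), np.int64(137), np.int64(135)), (185, np.int64(135), np.int64(134), np.int64(133)), (186, np.int64(135), np.int64(134), np.int64(133)), (187, np.int64(136), np.int64(135), np.int64(134))]
```

drive_tool(motion=[[[0, -45, 0], [0, 0, 0]], [[0, -45, 0], [0, 0, 0]], [[0, -45, 0], [0, 0, 0]], [[0, -45, 0], [0, 0, 0]], [[0, -45, 0], [0, 0, 0]]])

```text
time_s: 9.65
position: [0.5599, 0.0161, 0.242]
tcp_rot: [[0.98, -0.198, 0.001], [-0.198, -0.98, 0.0], [0.001, -0.0, -1.0]]
force: [1.0, 0.1, -0.4]
opening: 0.901
grasp_force: 0.0
```

drive_tool(motion=[[[0, -45, 0], [0, 0, 0]], [[0, -39, 0], [0, 0, 0]], [[0, 0, 0], [0, 0, 0]], [[0, 0, 0], [0, 0, 0]], [[0, 0, 0], [0, 0, 0]]])

```text
time_s: 10.15
position: [0.5763, 0.0949, 0.2416]
tcp_rot: [[0.98, -0.2, -0.0], [-0.2, -0.98, -0.0], [-0.0, 0.001, -1.0]]
force: [0.2, -0.1, -0.1]
opening: 0.904
grasp_force: 0.0
```

```bash
python3 - <<'E'
from h import *
s=read_state(); print(s["joint_positions"]); print(rel([.5763,.0957,.0615]))
E
```

```text
[-1.58841385e+00  2.58362838e+01  8.68577758e+01 -3.02235492e-02
  6.73276790e+01  9.99543724e+01]
[-1.000e-01 -9.000e-01  1.801e+02]
```

drive_tool(motion=[[[0, -0.8, 45], [0, 0, 0]], [[0, 0, 45], [0, 0, 0]], [[0, 0, 45], [0, 0, 0]], [[0, 0, 45], [0, 0, 0]], [[0, 0, 0], [0, 0, 0]]])

```text
time_s: 10.65
position: [0.5714, 0.0941, 0.0553]
tcp_rot: [[0.979, -0.203, -0.015], [-0.203, -0.979, 0.0], [-0.015, 0.003, -1.0]]
force: [-0.8, -0.5, -0.2]
opening: 0.9
grasp_force: 0.0
```

drive_tool(gripper=0.0, motion=[[[0, 0, 0], [0, 0, 0]], [[0, 0, 0], [0, 0, 0]], [[0, 0, 0], [0, 0, 0]], [[0, 0, 0], [0, 0, 0]], [[0, 0, 0], [0, 0, 0]]])

```text
time_s: 11.15
position: [0.5779, 0.0957, 0.0633]
tcp_rot: [[0.98, -0.201, 0.003], [-0.201, -0.98, -0.0], [0.003, -0.001, -1.0]]
force: [-0.4, 0.0, -0.5]
opening: 0.53
grasp_force: 0.0
```

drive_tool(motion=[[[0, 0, 0], [0, 0, 0]], [[0, 0, 0], [0, 0, 0]], [[0, 0, 0], [0, 0, 0]]])

```text
time_s: 11.45
position: [0.5775, 0.0955, 0.0626]
tcp_rot: [[0.98, -0.2, 0.001], [-0.2, -0.98, -0.0], [0.001, 0.0, -1.0]]
force: [-1.1, -1.1, 6.4]
opening: 0.452
grasp_force: 30.0
```

drive_tool(motion=[[[0, 0, 0], [0, 0, 0.06]], [[0, 0, 0], [0, 0, 0.05]], [[0, 0, 0], [0, 0, 0]], [[0, 0, 0], [0, 0, 0]]])

```text
time_s: 11.85
position: [0.5774, 0.0954, 0.0626]
tcp_rot: [[0.952, -0.307, 0.001], [-0.307, -0.952, -0.0], [0.001, 0.0, -1.0]]
force: [-1.2, -1.8, 6.3]
opening: 0.456
grasp_force: 30.0
```

drive_tool(gripper=0.9, motion=[[[0, 0, 0], [0, 0, 0]], [[0, 0, 0], [0, 0, 0]], [[0, 0, 0], [0, 0, 0]], [[0, 0, 0], [0, 0, 0]]])

```text
time_s: 12.25
position: [0.5768, 0.0957, 0.0612]
tcp_rot: [[0.952, -0.307, -0.001], [-0.307, -0.952, 0.0], [-0.001, 0.0, -1.0]]
force: [-0.7, -0.8, 0.1]
opening: 0.732
grasp_force: 0.0
```

drive_tool(motion=[[[0, 0, -45], [0, 0, 0]], [[0, 0, -45], [0, 0, 0]], [[0, 0, -45], [0, 0, 0]], [[0, 0, -45], [0, 0, -0.1]], [[0, 0, 0], [0, 0, 0]]])

```text
time_s: 12.75
position: [0.5815, 0.0958, 0.2485]
tcp_rot: [[0.978, -0.209, 0.015], [-0.209, -0.978, -0.0], [0.015, -0.003, -1.0]]
force: [0.8, 0.3, 0.3]
opening: 0.899
grasp_force: 0.0
```

drive_tool(motion=[[[-19, 42, 0], [0, 0, -0.01]], [[-19, 42, 0], [0, 0, 0]], [[-19, 42, 0], [0, 0, 0]], [[-19, 42, 0], [0, 0, 0]], [[-19, 42, 0], [0, 0, 0]]])

```text
time_s: 13.25
position: [0.4398, -0.0916, 0.2409]
tcp_rot: [[0.98, -0.201, -0.001], [-0.201, -0.98, 0.0], [-0.001, -0.0, -1.0]]
force: [0.1, -0.7, -0.1]
opening: 0.9
grasp_force: 0.0
```

drive_tool(motion=[[[-19, 42, 0], [0, 0, 0]], [[0, 0, 0], [0, 0, 0]], [[0, 0, 0], [0, 0, 0]], [[0, 0, 0], [0, 0, 0]], [[0, 0, 0], [0, 0, 0]]])

```text
time_s: 13.75
position: [0.415, -0.1269, 0.2414]
tcp_rot: [[0.98, -0.199, -0.0], [-0.199, -0.98, 0.0], [-0.0, -0.0, -1.0]]
force: [0.6, 1.0, 0.6]
opening: 0.9
grasp_force: 0.0
```

```bash
python3 - <<'E'
from h import *
s=read_state(); print(s["position"],s["tcp_rot"],s["joint_positions"],s["time_s"])
T=(np.array(s["tcp_rot"]),s["position"])
I=capture("wrist")[:,:,::-1]; cv2.imwrite("pics/w3.png",I)
for P in([.5431,-.2140,.06],[.4633,-.0853,.117],[.6299,-.1195,.117]): print(proj("wrist",P,T))
E
```

```text
[ 0.41498188 -0.12691218  0.24135958] [[ 9.80085366e-01 -1.98576601e-01 -8.95625524e-05]
 [-1.98576554e-01 -9.80085307e-01  3.79423842e-04]
 [-1.63123639e-04 -3.54082732e-04 -9.99999924e-01]] [-3.18366912e+01  1.38881881e+01  1.06832394e+02  1.83318532e-02
  5.92952466e+01  6.96076801e+01] 13.75
[388.22778218  28.00467507]
[262.99975631 147.93847256]
[252.70704436 -93.39427628]
```

View pics/w3.png

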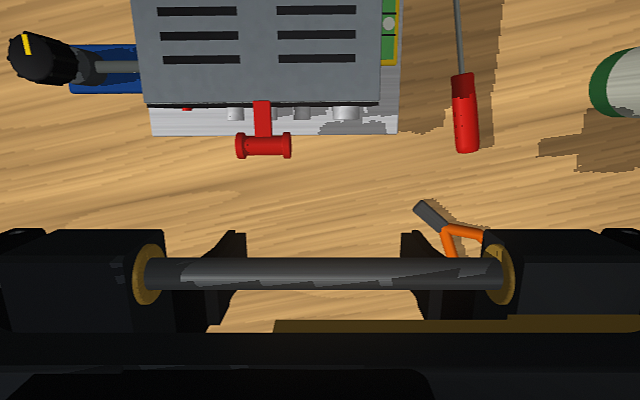

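```bash
python3 - <<'E'
from h import *
I=cv2.imread("pics/w3.png").astype(int)
s=read_state(); T=(np.array(s["tcp_rot"]),s["position"])
for u in (384,386,390): print(u,[(v,int(I[v,u,1]),int(I[v,u,0])) for v in list(range(10,37))])
B=I[130:165,230:300]; m=(B[:,:,2]>100)&(B[:,:,1]<70)&(B[:,:,0]<70)
r=m.sum(1);c=m.sum(0); print(r.tolist(),c.tolist())
for p in [(263.5,145)]:
  for z in (.117,.119): print(atz(ray("wrist",*p,T),z))
E
```

```text
384 [(10, 114, 58), (11, 120, 61), (12, 59, 39), (13, 10, 18), (14, 54, 35), (15, 122, 62), (16, 114, 58), (17, 110, 53), (18, 119, 73), (19, 131, 108), (20, 132, 129), (21, 145, 137), (22, 143, 134), (23, 141, 132), (24, 141, 133), (25, 142, 134), (26, 145, 136), (27, 123, 117), (28, 97, 91), (29, 95, 54), (30, 113, 55), (31, 113, 58), (32, 114, 58), (33, 125, 62), (34, 4, 16), (35, 11, 18), (36, 126, 64)]
386 [(10, 112, 58), (11, 119, 60), (12, 58, 37), (13, 8, 16), (14, 54, 35), (15, 119, 58), (16, 110, 52), (17, 116, 70), (18, 144, 141), (19, 142, 135), (20, 140, 131), (21, 140, 130), (22, 139, 129), (23, 139, 130), (24, 137, 128), (25, 139, 130), (26, 139, 129), (27, 140, 131), (28, 142, 136), (29, 137, 132), (30, 91, 61), (31, 113, 54), (32, 115, 58), (33, 125, 62), (34, 6, 16), (35, 11, 17), (36, 128, 64)]
390 [(10, 112, 58), (11, 120, 61), (12, 58, 37), (13, 10, 19), (14, 55, 34), (15, 120, 59), (16, 109, 49), (17, 142, 135), (18, 141, 135), (19, 141, 132), (20, 140, 130), (21, 140, 131), (22, 140, 131), (23, 140, 131), (24, 139, 129), (25, 139, 130), (26, 139, 130), (27, 139, 131), (28, 142, 135), (29, 132, 131), (30, 102, 58), (31, 112, 53), (32, 114, 56), (33, 126, 62), (34, 6, 16), (35, 9, 15), (36, 127, 63)]
[16, 17, 17, 17, 27, 30, 31, 32, 47, 52, 51, 52, 54, 54, 53, 54, 54, 54, 54, 54, 54, 53, 52, 52, 49, 14, 14, 13, 2, 0, 0, 0, 0, 0, 0] [0, 0, 0, 0, 0, 8, 21, 24, 24, 25, 24, 23, 12, 16, 11, 14, 15, 14, 15, 17, 18, 18, 18, 18, 19, 24, 24, 24, 24, 24, 24, 24, 24, 24, 24, 24, 24, 24, 25, 25, 25, 21, 18, 18, 18, 18, 18, 18, 18, 18, 18, 18, 20, 24, 24, 24, 24, 24, 24, 16, 1, 0, 0, 0, 0, 0, 0, 0, 0, 0]
[ 0.46556909 -0.08628864  0.117     ]
[ 0.46568119 -0.08666394  0.119     ]
```

```bash
python3 - <<'E'
from h import *
print(rel([.4643,-.0857,.098]))
E
```

```text
[ 40.2 -50.1 143.4]
```

drive_tool(gripper=0.9, motion=[[[40, -50, 0], [0, 0, 0]], [[0, 0, 20], [0, 0, 0]], [[0, 0, 40], [0, 0, 0]], [[0, 0, 35], [0, 0, 0]], [[0, 0, 0], [0, 0, 0]]])

```text
time_s: 14.3
position: [0.4502, -0.0935, 0.143]
tcp_rot: [[0.98, -0.198, -0.009], [-0.198, -0.98, 0.004], [-0.01, -0.003, -1.0]]
force: [-1.0, 0.3, -0.5]
opening: 0.9
grasp_force: 0.0
```

drive_tool(motion=[[[0, 0, 0], [0, 0, 0]], [[0, 0, 0], [0, 0, 0]], [[0, 0, 0], [0, 0, 0]]])

```text
time_s: 14.6
position: [0.4541, -0.0965, 0.1482]
tcp_rot: [[0.98, -0.2, 0.004], [-0.2, -0.98, -0.002], [0.004, 0.001, -1.0]]
force: [-0.4, 0.1, 0.6]
opening: 0.899
grasp_force: 0.0
```

```bash
python3 - <<'E'
from h import *
s=read_state(); print(s["position"],rel([.4643,-.0857,.098]))
T=(np.array(s["tcp_rot"]),s["position"])
I=capture("wrist")[:,:,::-1]; cv2.imwrite("pics/w4.png",I)
for P in([.4633,-.0853,.117],[.4656,-.0863,.117]): print(proj("wrist",P,T))
E
```

```text
[ 0.45414585 -0.09654367  0.14824019] [  7.6 -12.7  50.3]
[301.91995584 218.8563633 ]
[302.72698507 214.89575144]
```

View pics/w4.png

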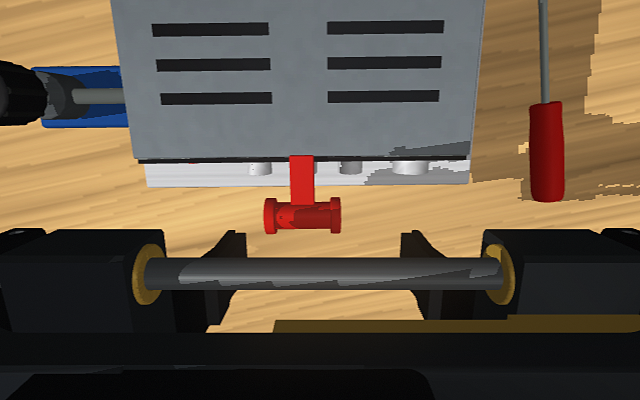

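drive_tool(motion=[[[8.4, -12.4, 0], [0, 0, 0]], [[0, 0, 20], [0, 0, 0]], [[0, 0, 20], [0, 0, 0]], [[0, 0, 10], [0, 0, 0]], [[0, 0, 0], [0, 0, 0]]])

```text
time_s: 15.15
position: [0.463, -0.0855, 0.0961]
tcp_rot: [[0.98, -0.201, -0.001], [-0.201, -0.98, 0.001], [-0.002, -0.0, -1.0]]
force: [-0.1, -0.3, -0.5]
opening: 0.901
grasp_force: 0.0
```

drive_tool(motion=[[[0, 0, 0], [0, 0, 0]], [[0, 0, 0], [0, 0, 0]], [[0, 0, 0], [0, 0, 0]]])

```text
time_s: 15.45
position: [0.4641, -0.0859, 0.0973]
tcp_rot: [[0.98, -0.201, 0.002], [-0.201, -0.98, -0.001], [0.002, 0.0, -1.0]]
force: [0.4, -0.1, -0.0]
opening: 0.901
grasp_force: 0.0
```

drive_tool(gripper=0.0, motion=[[[0, 0, 0], [0, 0, 0]], [[0, 0, 0], [0, 0, 0]], [[0, 0, 0], [0, 0, 0]], [[0, 0, 0], [0, 0, 0]], [[0, 0, 0], [0, 0, 0]]])

```text
time_s: 15.95
position: [0.4635, -0.0856, 0.0966]
tcp_rot: [[0.98, -0.201, -0.0], [-0.201, -0.98, 0.0], [-0.0, -0.0, -1.0]]
force: [0.6, -0.4, -0.2]
opening: 0.532
grasp_force: 0.0
```

drive_tool(motion=[[[0, 0, 0], [0, 0, 0]], [[0, 0, 0], [0, 0, 0]], [[0, 0, 0], [0, 0, 0]], [[0, 0, 0], [0, 0, 0]]])

```text
time_s: 16.35
position: [0.4634, -0.0861, 0.0965]
tcp_rot: [[0.98, -0.2, -0.0], [-0.2, -0.98, -0.001], [-0.0, 0.001, -1.0]]
force: [-2.4, -5.1, -0.3]
opening: 0.503
grasp_force: 30.0
```

```bash
python3 - <<'E'
import numpy as np
t=np.arange(26)*np.pi/50
x=np.round(170*(1-np.cos(t)),1);z=np.round(-170*np.sin(t),1)
for k in range(0,25,5): print([[[round(x[i+1]-x[i],1),0,round(z[i+1]-z[i],1)],[0,0,0]] for i in range(k,k+5)])
E
```

```text
[[[np.float64(0.3), 0, np.float64(-10.7)], [0, 0, 0]], [[np.float64(1.0), 0, np.float64(-10.6)], [0, 0, 0]], [[np.float64(1.7), 0, np.float64(-10.6)], [0, 0, 0]], [[np.float64(2.3), 0, np.float64(-10.4)], [0, 0, 0]], [[np.float64(3.0), 0, np.float64(-10.2)], [0, 0, 0]]]
[[[np.float64(3.6), 0, np.float64(-10.1)], [0, 0, 0]], [[np.float64(4.3), 0, np.float64(-9.8)], [0, 0, 0]], [[np.float64(4.8), 0, np.float64(-9.5)], [0, 0, 0]], [[np.float64(5.5), 0, np.float64(-9.2)], [0, 0, 0]], [[np.float64(6.0), 0, np.float64(-8.8)], [0, 0, 0]]]
[[[np.float64(6.5), 0, np.float64(-8.5)], [0, 0, 0]], [[np.float64(7.1), 0, np.float64(-8.0)], [0, 0, 0]], [[np.float64(7.5), 0, np.float64(-7.5)], [0, 0, 0]], [[np.float64(8.0), 0, np.float64(-7.1)], [0, 0, 0]], [[np.float64(8.5), 0, np.float64(-6.5)], [0, 0, 0]]]
[[[np.float64(8.8), 0, np.float64(-6.0)], [0, 0, 0]], [[np.float64(9.2), 0, np.float64(-5.5)], [0, 0, 0]], [[np.float64(9.5), 0, np.float64(-4.8)], [0, 0, 0]], [[np.float64(9.8), 0, np.float64(-4.3)], [0, 0, 0]], [[np.float64(10.1), 0, np.float64(-3.6)], [0, 0, 0]]]
[[[np.float64(10.2), 0, np.float64(-3.0)], [0, 0, 0]], [[np.float64(10.4), 0, np.float64(-2.3)], [0, 0, 0]], [[np.float64(10.6), 0, np.float64(-1.7)], [0, 0, 0]], [[np.float64(10.6), 0, np.float64(-1.0)], [0, 0, 0]], [[np.float64(10.7), 0, np.float64(-0.3)], [0, 0, 0]]]
```

drive_tool(motion=[[[0, 1, 0], [0, 0, 0]], [[0.1, 0, -6], [0, 0, 0]], [[0.2, 0, -4.7], [0, 0, 0]], [[1, 0, -10.6], [0, 0, 0]], [[1.7, 0, -10.6], [0, 0, 0]]])

```text
time_s: 16.85
position: [0.4658, -0.0867, 0.1291]
tcp_rot: [[0.98, -0.201, -0.001], [-0.201, -0.98, 0.001], [-0.001, -0.001, -1.0]]
force: [-0.2, 0.2, -3.5]
opening: 0.501
grasp_force: 30.0
```

drive_tool(motion=[[[2.3, 0, -10.4], [0, 0, 0]], [[3, 0, -10.2], [0, 0, 0]], [[0, 0, 0], [0, 0, 0]], [[0, 0, 0], [0, 0, 0]]])

```text
time_s: 17.25
position: [0.4706, -0.0876, 0.1493]
tcp_rot: [[0.98, -0.201, -0.001], [-0.201, -0.98, 0.001], [-0.001, -0.001, -1.0]]
force: [-0.6, 1.8, -1.6]
opening: 0.501
grasp_force: 30.0
```

drive_tool(motion=[[[3.6, 0, -10.1], [0, 0, 0]], [[4.3, 0, -9.8], [0, 0, 0]], [[4.8, 0, -9.5], [0, 0, 0]], [[5.5, 0, -9.2], [0, 0, 0]], [[6, 0, -8.8], [0, 0, 0]]])

```text
time_s: 17.75
position: [0.4932, -0.092, 0.1962]
tcp_rot: [[0.98, -0.201, -0.005], [-0.201, -0.98, 0.003], [-0.006, -0.002, -1.0]]
force: [-4.8, 3.3, -0.5]
opening: 0.503
grasp_force: 30.0
```

drive_tool(motion=[[[6.5, 0, -8.5], [0, 0, 0]], [[7.1, 0, -8], [0, 0, 0]], [[7.5, 0, -7.5], [0, 0, 0]], [[8, 0, -7.1], [0, 0, 0]], [[8.5, 0, -6.5], [0, 0, 0]]])

```text
time_s: 18.25
position: [0.5308, -0.0992, 0.2347]
tcp_rot: [[0.98, -0.201, -0.004], [-0.201, -0.98, 0.003], [-0.004, -0.002, -1.0]]
force: [-4.2, 4.9, 3.1]
opening: 0.503
grasp_force: 30.0
```

drive_tool(motion=[[[8.8, 0, -6], [0, 0, 0]], [[9.2, 0, -5.5], [0, 0, 0]], [[9.5, 0, -4.8], [0, 0, 0]], [[0, 0, 0], [0, 0, 0]], [[0, 0, 0], [0, 0, 0]]])

```text
time_s: 18.75
position: [0.56, -0.1049, 0.252]
tcp_rot: [[0.98, -0.201, 0.002], [-0.201, -0.98, 0.002], [0.002, -0.003, -1.0]]
force: [-3.2, 4.9, 6.3]
opening: 0.502
grasp_force: 30.0
```

drive_tool(motion=[[[9.8, -0.3, -4.5], [0, 0, 0]], [[10.1, -0.3, -3.8], [0, 0, 0]], [[10.2, -0.3, -3.2], [0, 0, 0]], [[10.4, 0, -2.5], [0, 0, 0]], [[10.6, 0, -1.9], [0, 0, 0]]])

```text
time_s: 19.25
position: [0.6109, -0.1147, 0.267]
tcp_rot: [[0.98, -0.201, 0.002], [-0.201, -0.98, 0.002], [0.002, -0.002, -1.0]]
force: [-0.4, 4.9, 0.1]
opening: 0.504
grasp_force: 30.0
```

drive_tool(motion=[[[9, 0, -1], [0, 0, 0]], [[7, 0, -0.3], [0, 0, 0]], [[3, 0, 0], [0, 0, 0]], [[0, 0, 0], [0, 0, 0]], [[0, 0, 0], [0, 0, 0]]])

```text
time_s: 19.75
position: [0.6301, -0.1184, 0.2683]
tcp_rot: [[0.98, -0.201, 0.004], [-0.201, -0.98, 0.002], [0.004, -0.003, -1.0]]
force: [-0.1, 6.1, 2.3]
opening: 0.505
grasp_force: 30.0
```

```bash
python3 - <<'E'
from h import *
s=read_state(); print(s["position"],s["force"],s["tcp_rot"])
T=(np.array(s["tcp_rot"]),s["position"])
I=capture("wrist")[:,:,::-1]; J=capture("scene")[:,:,::-1]
cv2.imwrite("pics/w5.png",I); cv2.imwrite("pics/s5.png",J); cv2.imwrite("pics/t5.png",capture("top")[:,:,::-1])
c=cv2.resize(J[60:260,230:430],(600,600),interpolation=2)
cv2.imwrite("pics/c5.png",np.hstack([c,cv2.resize(I[:,220:520],(200,267))[:0] if 0 else np.zeros((600,0,3),np.uint8)]))
E
```

```text
[ 0.63007555 -0.11843372  0.26833212] [-0.08789565  6.14999136  2.34124559] [[ 0.97968355 -0.20050468  0.00424447]
 [-0.20051344 -0.97968939  0.00174641]
 [ 0.0038081  -0.002562   -0.99998947]]
```

View pics/w5.png

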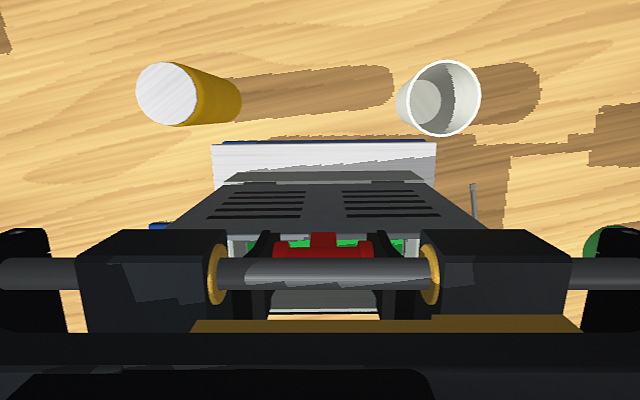

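```bash
python3 - <<'E'
import cv2,numpy as np
def mins(f,u,a,b):
    g=cv2.imread(f,0).astype(float)[a:b,u-1:u+2].mean(1); base=cv2.medianBlur(g.astype(np.uint8).reshape(-1,1),5)
    d=np.clip(g.max()*.0+np.percentile(g,65)-g-15,0,None); n,l=cv2.connectedComponents((d>0).astype(np.uint8))
    return [round(float((np.arange(a,b)*d*(l.ravel()==k)).sum()/(d*(l.ravel()==k)).sum()),1) for k in range(1,n)]
print("w2",mins("pics/w2.png",135,80,230),mins("pics/w2.png",248,80,230))
for u in(260,270,375,385): print("w5",u,mins("pics/w5.png",u,184,228))
g=cv2.imread("pics/w5.png",0); print(g[165:232,270].tolist())
E
```

```text
w2 [120.2, 141.3, 162.0, 181.8, 201.1, 229.0] [119.0, 140.1, 160.6, 180.6, 199.9]
w5 260 [192.3, 197.2, 202.5, 209.1, 216.3]
w5 270 [191.9, 197.1, 202.5, 209.0, 216.2]
w5 375 [190.8, 195.7, 201.5, 207.9, 215.2]
w5 385 [190.6, 195.6, 201.5, 207.8, 215.0]
[229, 227, 230, 233, 203, 150, 163, 70, 80, 80, 81, 82, 83, 81, 81, 82, 115, 40, 52, 60, 63, 62, 61, 60, 61, 62, 39, 21, 43, 64, 65, 38, 20, 31, 64, 62, 65, 17, 19, 43, 62, 60, 63, 15, 21, 21, 65, 59, 60, 61, 24, 18, 19, 40, 61, 58, 57, 57, 57, 58, 59, 57, 56, 57, 59, 44, 43]
```

View pics/c5.png

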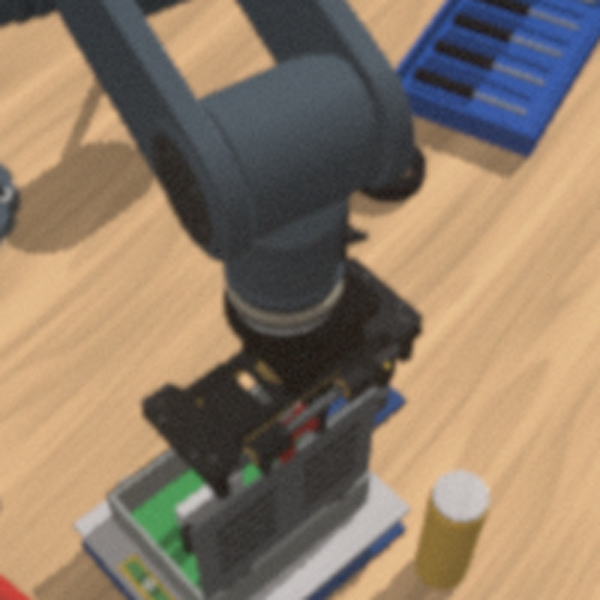

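```bash
cat > fit.py <<'E'
from h import *
from scipy.optimize import least_squares
yw=np.radians(-11.6); X=np.array([np.cos(yw),np.sin(yw),0]);Z=np.array([0,0,1.])
T2=(np.array([[.97997,-.19915,0],[-.19915,-.97997,0],[0,0,-1]]),np.array([.51496,-.20681,.24162]))
rows2=[(135,[120.2,141.3,162,181.8,201.1]),(248,[119,140.1,160.6,180.6,199.9])]
def run(T5,rows5):
    def res(p,full=False):
        th=p[0]; H=np.array([.6299,-.1195,.117])+X*(p[1] if len(p)>1 else 0)
        u=-np.cos(th)*X+np.sin(th)*Z; n=np.sin(th)*X+np.cos(th)*Z; Y=np.cross(Z,X); r=[]
        for (c2,a),(c5,b) in zip(rows2,rows5):
            for v2,v5 in zip(a,b):
                q=atz(ray("wrist",c2,v2,T2),.119)-H; s=-q@X
                # find lateral y hitting column c5
                y=0
                for _ in range(3):
                    P=H+s*u+.002*n+y*Y; e=proj("wrist",P,T5); g=(proj("wrist",P+.001*Y,T5)-e)[0]/.001; y+=(c5-e[0])/g
                r.append(proj("wrist",H+s*u+.002*n+y*Y,T5)[1]-v5)
        return np.array(r)
    for p0 in([1.57],[1.57,0.]):
        f=least_squares(res,p0); print(f.x,np.round(res(f.x),1))
if __name__=="__main__":
    T5=(np.array([[.97968,-.2005,.00424],[-.20051,-.97969,.00175],[.00381,-.00256,-.99999]]),np.array([.63008,-.11843,.26833]))
    run(T5,[(265,[192.1,197.2,202.5,209.0,216.3]),(380,[190.7,195.6,201.5,207.9,215.1])])
E
python3 fit.py; python3 -c "
from h import *;s=read_state();print(s['position'],s['tcp_rot'],s['force'])"
```

```text
[1.58387771] [ 0.8  0.2  0.1 -0.6 -1.1  1.9  1.5  0.7  0.1 -0.4]
[1.56126404 0.00252196] [-0.5 -0.7 -0.3 -0.4 -0.3  0.6  0.6  0.3  0.3  0.4]
[ 0.63003056 -0.1183937   0.2683429 ] [[ 0.97967963 -0.20052138  0.00435944]
 [-0.20053048 -0.97968589  0.00175648]
 [ 0.00391867 -0.00259499 -0.99998895]] [-0.13168653  6.16578913  2.40657797]
```

drive_tool(motion=[[[0.4, -0.5, -0.2], [0, 0, 0]], [[0.4, -0.6, -0.2], [0, 0, 0]], [[0, 0, 0], [0, 0, 0]], [[0, 0, 0], [0, 0, 0]], [[0, 0, 0], [0, 0, 0]]])

```text
time_s: 20.4
position: [0.6294, -0.1183, 0.2683]
tcp_rot: [[0.98, -0.201, 0.002], [-0.201, -0.98, 0.0], [0.002, -0.001, -1.0]]
force: [0.7, 4.9, 2.3]
opening: 0.503
grasp_force: 30.0
```

drive_tool(motion=[[[0, 0, 0], [0, 0, 0]], [[0, 0, 0], [0, 0, 0]], [[0, 0, 0], [0, 0, 0]], [[0, 0, 0], [0, 0, 0]], [[0, 0, 0], [0, 0, 0]]])

```text
time_s: 20.9
position: [0.6293, -0.1183, 0.2683]
tcp_rot: [[0.98, -0.201, 0.001], [-0.201, -0.98, 0.0], [0.001, -0.001, -1.0]]
force: [1.0, 4.4, 2.9]
opening: 0.506
grasp_force: 30.0
```

```bash
python3 - <<'E'
from fit import *
s=read_state(); T=(np.array(s["tcp_rot"]),s["position"]); g=capture("wrist")[:,:,1].astype(float)
out=[]
for u in (265,380):
    c=g[184:228,u-5:u+6].mean(1); d=np.clip(np.percentile(c,65)-c-15,0,None); n,l=cv2.connectedComponents((d>0).astype(np.uint8)); l=l.ravel()
    out.append((u,[round(((np.arange(184,228)*d)[l==k].sum()/d[l==k].sum()),1) for k in range(1,n)]))
print(out,s["position"],s["qvel"]); run(T,out)
E
```

```text
[(265, [np.float64(190.9), np.float64(196.2), np.float64(201.6), np.float64(208.1), np.float64(215.9)]), (380, [np.float64(189.6), np.float64(194.5), np.float64(200.5), np.float64(206.9), np.float64(214.3)])] [ 0.62925147 -0.11828708  0.26831713] [ 0.05593425  0.02286635 -0.00354352  0.03618944  0.0536334   0.02431863]
[1.57917079] [ 0.9  0.3  0.1 -0.4 -1.4  1.8  1.5  0.7  0.2 -0.4]
[1.55585114 0.00261664] [-0.5 -0.7 -0.3 -0.2 -0.5  0.4  0.6  0.3  0.4  0.4]
```

drive_tool(motion=[[[0.5, -0.4, -0.1], [0, 0, 0]], [[0.5, -0.4, -0.1], [0, 0, 0]], [[0, 0, 0], [0, 0, 0]], [[0, 0, 0], [0, 0, 0]], [[0, 0, 0], [0, 0, 0]]])

```text
time_s: 21.45
position: [0.63, -0.1184, 0.2684]
tcp_rot: [[0.98, -0.201, 0.0], [-0.201, -0.98, -0.001], [0.0, 0.001, -1.0]]
force: [-0.1, 2.1, 3.3]
opening: 0.5
grasp_force: 30.0
```

drive_tool(motion=[[[0, 0, 0], [0, 0, 0]], [[0, 0, 0], [0, 0, 0]], [[0, 0, 0], [0, 0, 0]], [[0, 0, 0], [0, 0, 0]], [[0, 0, 0], [0, 0, 0]]])

```text
time_s: 21.95
position: [0.63, -0.1183, 0.2683]
tcp_rot: [[0.98, -0.201, 0.0], [-0.201, -0.98, -0.001], [0.0, 0.001, -1.0]]
force: [-0.9, 0.9, 4.7]
opening: 0.497
grasp_force: 30.0
```

```bash
python3 -c "
from rig import *
print(hand_in())"
```

```text
the job is handed in; nothing more can be done
None
```

I handed the job in at about 22 s. The platform is level to within about 1 mrad by the vial, checked before the lift, and the cover is held upright by its pull at roughly 1.57 rad (camera estimate, ±0.015). I kept clear of the loose things on the bench.

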